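# Clear away the bottles and show the wax test slide

### The job

Wind up the wax test: first stand the two dropper bottles from the bench upright in the two empty cells of the little plywood crate, one to a cell. Then turn the buffing jig's wooden turn button crosswise so that the glass slide is free, and lift the slide out. Finish holding it still at least 20 cm above the bench and touching nothing else, tipped back like a page on a lectern at about 40 degrees, with its face toward a reader who stands behind the robot and its frosted end (the end with the small notch cut out of one corner) uppermost; do not let go, and leave the other things on the bench as they are.

Things in the scene. Friction and masses are not known exactly. Their poses are not given: they have to be found in the camera images.
- bottle_a: amber glass dropper bottle with a paper label, standing on the bench, 102 tall overall, about 70 g. Glass body 33 diameter up to 60 height, shoulder to 70, black cap 24 diameter from 62 to 77, rubber bulb 13 diameter above. Origin at the centre of its underside, z up its axis.
- bottle_b: second bottle, the same as bottle_a.
- bottle_crate: open plywood crate, fixed, 62 (x) by 174 (y) by 42 high, one row of three square cells along y: centres at x = 0, y = -56, 0, +56; each 50 by 50 inside, walls 6 thick, inner floor 5 above the bench. Origin at the centre of its underside. The shaker jar stands in one end cell (either, look); the other two are empty.
- shaker_jar: red-capped shaker jar, 45 diameter, 106 tall, standing loose in one end cell of the crate and to be left there. Origin at the centre of its underside.
- jig: fixed wooden buffing jig, turned any way. Dark base board 200 (x) by 92 by 6. Origin on the bench under the middle of its 34-wide bed rail (along x, top 18 up) that carries the slide. Cheeks 22 high at x = +-50 hold the slide sideways with 1.5 play each side; between them the slide overhangs the rail, so fingers can go down beside it to 8 above the bench.
- turn_button (a joint): angle in rad of the jig's turn button, a wooden bar 44 long, 10 wide, 16 high (25.5 to 41.5 above the bench), pivoted at its middle: near 0 it points along the jig and holds down 9 of the slide's end; at +1.57 or -1.57 (either way will do) it lies crosswise and the slide is free. Positive is anticlockwise from above. Light friction, stays where left, stops at +-1.6.
- button_top (a point): middle of the top of the turn button (brass screw, on the pivot), 41.5 above the bench; x along the bar. Its wooden block (22 by 50, top 24 above the bench) stands 73 from the jig's origin at one end of the bed (either end; look), an end stop 25 high at the other. The slide may lie in the jig with its frosted end at either.
- slide: glass test slide, 120 (x) by 44 (y) by 6, about 80 g, face up on the jig's bed. Frosted writing end at +x: the last 34 are ground white with two thin grey lines. The wax-filmed last 32 at -x look nearly as white; the middle is clear greenish glass. Origin at the centre of the underside, z out of the face. Grip it by the long edges (44 apart) near the middle.
- slide_notch (a point): middle of the 14 by 14 notch cut right through one corner of the slide: at the frosted end, x = 53, y = -15 in the slide's frame, level with its face.
- reading_pose (a point): a fixed pose in the air in front of the robot, only to show the direction (the place is free): a slide held this way, its x axis (frosted end) pointing away from the robot and 40 degrees up, its y level and to the left, its z (face) back and up, is read squarely by somebody behind the robot.
- coffee_mill: wooden coffee mill, fixed on the bench between crate and jig, an obstacle to pass over or round: case about 155 square and 130 high, grey bowl to 180, crank with a dark knob reaching 260 above the bench. Leave alone. Origin within 25 of the middle of its underside.
- wax_tin: flat round dark green tin, 72 diameter, 28 high; bystander. Origin at the centre of its underside.
- order_book: yellow receipt book, 91 (x) by 141 (y) by 13; bystander. Origin at the centre of its underside.
- sanding_block: cork sanding block, 57 (x) by 91 (y) by 30; bystander. Origin at the centre of its underside.

How it is judged:
On the way, in this order (a step that is already met when the one before it is completed fails the run):
1. both bottles stand upright on the floor of the crate's cells, let go (x of bottle_a in the frame of bottle_crate between -0.02 and 0.02 m and y of bottle_a in the frame of bottle_crate between -0.078 and 0.078 m and z of each of bottle_a, bottle_b in the frame of bottle_crate below 0.012 m and angle between each of bottle_a, bottle_b's own z axis and vertical below 0.15 rad and contact force between each of bottle_a, bottle_b and the fingers below 0.1 N and linear speed of each of bottle_a, bottle_b below 0.05 m/s and x of bottle_b in the frame of bottle_crate between -0.02 and 0.02 m and y of bottle_b in the frame of bottle_crate between -0.078 and 0.078 m), for 0.2 s.
2. the turn button is turned crosswise, clear of the slide, which still lies on its bed ((value of joint turn_button above 1.2 rad or value of joint turn_button below -1.2 rad) and z of slide in the frame of jig below 0.024 m), for 0.2 s.
3. the slide is lifted off the jig in the fingers (height (world z) of slide above 0.1 m and contact force between slide and the fingers above 1 N), for 0.2 s.
At the end, for the whole second after the job is handed in: Slide held still in the fingers, over 0.19 m up, free of other things, notched frosted end raised 21 to 60 degrees, width level within 20, x and z axes within 0.55 rad of reading_pose. Bottles and jar upright on the crate floor, one per cell, let go; bystanders within 30 mm (all of step 1 and height (world z) of slide above 0.19 m and contact force between slide and the fingers above 1 N and contact force between slide and jig below 0.1 N and contact force between slide and coffee_mill below 0.1 N and contact force between slide and bottle_crate below 0.1 N and angle between slide's own x axis and vertical between 0.56 and 1.2 rad and angle between slide's own y axis and vertical between 1.22 and 1.92 rad and angle between the x axis of slide and the x axis of reading_pose, either way round below 0.55 rad and angle between the z axis of slide and the z axis of reading_pose, either way round below 0.55 rad and linear speed of slide below 0.03 m/s and angular speed of slide below 0.2 rad/s and x of shaker_jar in the frame of bottle_crate between -0.02 and 0.02 m and y of shaker_jar in the frame of bottle_crate between -0.078 and 0.078 m and z of shaker_jar in the frame of bottle_crate below 0.012 m and angle between shaker_jar's own z axis and vertical below 0.15 rad and distance of each of wax_tin, order_book, sanding_block from where it was at the start of the episode below 0.03 m); the arm keeps its last pose, push and grip.
It fails at once if the slide is dragged or levered out from under the turn button (z of slide in the frame of jig above 0.04 m and value of joint turn_button between -0.9 and 0.9 rad).
It fails at once if the slide is turned over (angle between slide's own z axis and vertical above 1.45 rad).
It fails at once if a bottle or the shaker jar is knocked over (angle between any of bottle_a, bottle_b, shaker_jar's own z axis and vertical above 0.8 rad).
It fails at once if a bystander (wax tin, receipt book, sanding block) is pushed more than 50 mm (distance of any of wax_tin, order_book, sanding_block from where it was at the start of the episode above 0.05 m).
It also fails if it takes over 72 s, if anything falls off the work surface, if the arm or the gripper's body presses on something with over 40 N, if the wrist force passes 120 N, or if a joint passes its speed limit or range.

### The arm

A 6-joint arm with a two-finger parallel gripper is mounted at the origin on a cart in front of the work surface, level with it; the furniture and walls round the work are solid. World frame = base frame: x ahead of the robot, y to its left, z up, the work surface at z = 0. Lengths are in m, angles in rad, forces in N, time in s.
With the tool pointing down it reaches from about 0.325 to 0.775 m from the base axis. Payload 5.5 kg.
Tool frame: the origin (TCP) lies between the finger pads; the fingertips stand 14 mm ahead of it and the grasp point (between the pads) lies 5 mm behind it; z points along the fingers, y is the line along which they close (so a half turn about z gives the same grasp; the last joint's range is limited). The gripper opens to 88 mm and grips with 3 to 60 N. Pads are 20 mm wide; open, the fingers measure 115 mm over their backs; the gripper's body (75 mm by 178 mm) begins 61 mm behind the grasp point.
Start: joints at [-1.378, 0.091, 1.231, -0, 1.82, -0.057], TCP at [0.148, -0.581, 0.237] pointing down, gripper open.
Joint ranges: [-2.87, 2.87], [-0.86, 2.18], [0.17, 2.46], [-1.51, 4.65], [0.06, 2.69], [-2.65, 2.65]. Speed limits (rad/s): [2.57, 2.57, 3.01, 3.14, 3.14, 3.14].

### API

Orientations are given as a 3x3 rotation matrix whose columns are the frame's x, y, z axes.
In Python, from cell import bot, camrig gives the robot as it stands (bot), with the cameras (camrig).
- The arm moves only by the tool shift_gripper, called after "Call:" by a JSON object that holds its "name" and its "arguments". Schema: {"type":"object","properties":{"rows":{"type":"array","items":{"type":"object","properties":{"pos":{"type":"array","items":{"type":"number"},"minItems":3,"maxItems":3},"turn_vec":{"type":"array","items":{"type":"number"},"minItems":3,"maxItems":3}},"additionalProperties":false},"minItems":1,"maxItems":12},"jaw":{"type":"number"},"only":{"type":"string"},"quiet":{"type":"boolean"},"lines":{"type":"string"}},"required":["rows"],"additionalProperties":false}. rows is a list of rows, 1 to 12 of them, each an object with the fields pos (a list: dx, dy, dz in shares of the most that a row can go, 1 being 62.5 mm), turn_vec (a list: a rotation vector rx, ry, rz in normalised numbers (1 is 2 rad)); a field left out counts as zero; each row shifts and turns the commanded pose from where the row before left it, along the tool's axes as they then stand; what a row does not reach is not made up. A row lasts 1/8 s, in which the tool goes at most 0.0625 m and 0.188 rad, less where a joint would pass 70% of its speed; a pose out of reach is approached as far as the arm can. jaw is the finger opening in m, set as the call begins (left out keeps the last). The fingers move at their own pace and stop on an object; the grip force is fixed at half the most. Time passes only in rows, so rows that do not move let the fingers close. The tool returns the time, the measured TCP pose, the force, the opening and the grip force at its end. only (a regular expression) keeps the lines of the reply that match it, lines (a string "A,B") keeps lines A to B, and quiet returns only ok. No shift or turn number may pass 1 either way. Input that does not fit is refused with a message, and nothing moves.
- bot.read_state(): the state, without advancing time (a new reading comes with each control period).
- camrig.grab_frame(name): name is "side" or "top" or "wrist"; returns a dict with "color" (420x560x3 uint8, red, green, blue), "fx", "fy", "cx", "cy" (pixels), "extrinsics" (4x4, takes a point from world to camera coordinates); the wrist camera has in their place "hand_eye" (4x4, takes a point from camera to tool coordinates, whose origin is the TCP and whose axes are the flange's). Camera axes: x right, y down, z forward; pixel columns grow to the right and rows downward; lengths in m; the calibration is good to about 2 mm. A picture is of the moment at which its call begins: read the wrist's pose just before it. There is no depth.
- bot.job_done(): hands the job in; it is judged then, once.
The state is a dict: "t": time; "q": joint angles; "joint_vel": joint speeds; "effort": joint torques, N m; "ee_pos": TCP position; "orientation": TCP orientation; "wrist_force": force on the tool from outside, world axes, zero at the start; "moment": the same for the moment, N m; "grip_width": finger opening in m; "gripper_force": force on a finger pad.
Only numpy, scipy, OpenCV 4.12 (cv2) and the standard library are available. Lean on these libraries where they do the work, as an engineer would, in place of code of your own. Each camera call takes 0.05 s, during which the arm holds its last target. There are 200 camera calls.

## Working session

There is one attempt and no reset: what is moved stays moved. The work goes in short steps, Python scripts to look and compute and a tool call to move; the robot and the scene stay as the last step left them, time stands still between calls to the robot, and variables do not carry over. Pictures are saved under pics/ and viewed, at most 10 in all, crops included, and the job is handed in when it is done.

```bash
ls; mkdir -p pics; python3 - <<'E'
from cell import bot, camrig
import cv2,numpy as np
s=bot.read_state(); print(s)
for n in("top","side"):
    f=camrig.grab_frame(n); cv2.imwrite(f"pics/{n}0.png",f["color"][:,:,::-1]); print(n,f["fx"],f["fy"],f["cx"],f["cy"],f["extrinsics"].round(4).tolist())
f=camrig.grab_frame("wrist");print(f["hand_eye"],f["fx"])
E
```

```text
cell.py
pics
{'t': 0.0, 'q': array([-1.37771193e+00,  9.18774804e-02,  1.23184791e+00, -4.89808603e-06,
        1.81980360e+00, -5.67045668e-02]), 'joint_vel': array([-0.00042366, -0.00035812,  0.00046049,  0.0010342 , -0.00110237,
       -0.00156538]), 'effort': array([-2.23671654e-03, -4.46444464e+01, -4.06448007e+01,  6.95820549e-02,
        2.90611479e-02, -1.42787535e-04]), 'ee_pos': array([ 0.14826357, -0.58112355,  0.23551715]), 'orientation': array([[ 9.68964928e-01,  2.47197949e-01, -3.76216339e-04],
       [ 2.47198213e-01, -9.68963072e-01,  1.89944256e-03],
       [ 1.04998566e-04, -1.93349323e-03, -9.99998125e-01]]), 'wrist_force': array([0.01448617, 0.19019784, 0.10604316]), 'moment': array([-0.01807811, -0.01387923, -0.02399228]), 'gripper_force': 0.0, 'grip_width': 0.08773127291689327}
top 392.19670779035835 392.19670779035835 281.7436141263248 218.9556698716533 [[-0.0005, -0.9999, -0.0171, 0.0121], [-0.9941, 0.0023, -0.1085, 0.5716], [0.1085, 0.0169, -0.9939, 1.2417], [0.0, 0.0, 0.0, 1.0]]
side 405.17000361002636 405.17000361002636 275.37221268052247 205.23595229072325 [[-0.9009, -0.434, 0.0016, 0.4769], [-0.2613, 0.5395, -0.8004, 0.3007], [0.3465, -0.7215, -0.5995, 0.8746], [0.0, 0.0, 0.0, 1.0]]
[[-1.05518426e-03 -9.61886278e-01 -2.73447757e-01  7.49856910e-02]
 [ 9.99999392e-01 -9.27247277e-04 -5.97105617e-04  2.66129096e-04]
 [ 3.20794011e-04 -2.73448220e-01  9.61886671e-01 -1.49489472e-01]
 [ 0.00000000e+00  0.00000000e+00  0.00000000e+00  1.00000000e+00]] 310.44328123640764
```

View pics/top0.png

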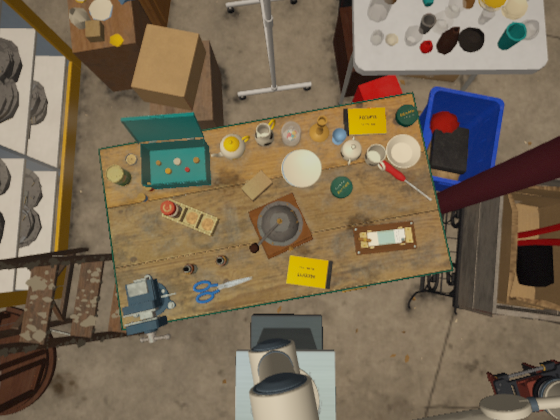

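View pics/side0.png

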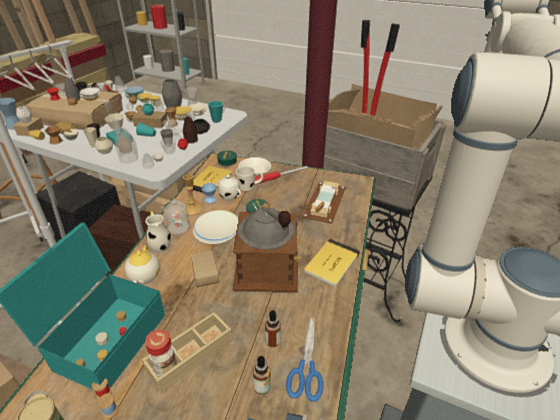

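The top view shows the bottles' caps at about (188,268) and (221,260). The crate runs from (165,205) to (217,232), with the red-capped jar at its left end (169,208). The mill is at (280,223) with its knob at (254,248), and the jig is at (385,237). The side view shows the bottles at (273,330) and (261,375), the crate around (188,350) and the jig at (325,200).

```bash
python3 - <<'E'
import cv2,numpy as np
t=cv2.imread("pics/top0.png");s=cv2.imread("pics/side0.png")
def c(im,x,y,w,h): return cv2.resize(im[y:y+h,x:x+w],(400,300),interpolation=cv2.INTER_CUBIC)
a=np.vstack([np.hstack([c(t,150,190,100,75),c(t,340,205,80,60)]),np.hstack([c(s,140,300,160,120),c(s,295,170,64,48)])])
cv2.imwrite("pics/comp.png",a)
E
```

```text
(no output)
```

View pics/comp.png

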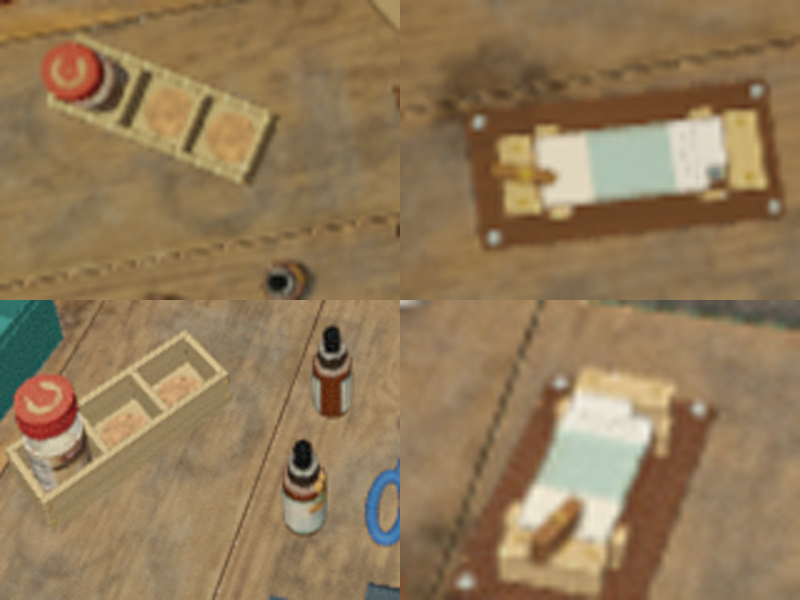

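The composite shows the jar in the crate's left end cell, with the other two cells empty. In the top crop the turn button is at the left (robot's +y) end of the jig, around (523,175). The slide's frosted, notched end is on the right, with the notch at (715,172) on the robot's side.

```bash
cat > h.py <<'E'
import cv2,numpy as np
from cell import bot, camrig
def K(f): return np.array([[f["fx"],0,f["cx"]],[0,f["fy"],f["cy"]],[0,0,1]])
def ext(f,s=None):
    if "extrinsics" in f: return np.array(f["extrinsics"])
    T=np.eye(4);T[:3,:3]=s["orientation"];T[:3,3]=s["ee_pos"]
    return np.linalg.inv(T@f["hand_eye"])
def onz(k,E,p,z):
    R,t=E[:3,:3],E[:3,3]; d=R.T@np.linalg.inv(k)@np.array([p[0],p[1],1.]); c=-R.T@t
    return c+d*(z-c[2])/d[2]
def tri(k1,E1,p1,k2,E2,p2):
    X=cv2.triangulatePoints(k1@E1[:3],k2@E2[:3],np.array(p1,float).reshape(2,1),np.array(p2,float).reshape(2,1))
    return (X[:3]/X[3]).ravel()
def proj(k,E,X):
    c=E[:3,:3]@X+E[:3,3]; p=k@c; return p[:2]/p[2]
E
python3 - <<'E'
from h import *
ft,fs=camrig.grab_frame("top"),camrig.grab_frame("side")
kt,Et,ks,Es=K(ft),ext(ft),K(fs),ext(fs)
def blob(f,x,y,r,th):
    g=f["color"][y-r:y+r+1,x-r:x+r+1].max(2)
    n,l,st,c=cv2.connectedComponentsWithStats((g<th).astype(np.uint8))
    i=1+st[1:,4].argmax(); return c[i]+[x-r,y-r],st[i]
for (u,v),(a,b) in(((219,260),(273,314)),((188,268),(261,362))):
    p,st=blob(ft,u,v,6,60); q,st2=blob(fs,a,b,6,60)
    print(p,st,q,st2, tri(kt,Et,p,ks,Es,q), onz(kt,Et,p,.1))
P=lambda z,x,y,*o:onz(kt,Et,(o[0]+x/o[2],o[1]+y/o[2]),z).round(4)
print("crate far corners L R, near R",[P(.042,x,y,150,190,4) for x,y in((83,38),(272,115),(246,183))])
print("far-right via tri",tri(kt,Et,(150+272/4,190+115/4),ks,Es,(140+228/2.5,300+75/2.5)))
print("jig screws",[P(.006,x-400,y,340,205,5) for x,y in((478,122),(757,90),(774,207),(494,237))])
print("button",P(.0415,523-400,175,340,205,5),"notch",P(.024,715-400,172,340,205,5))
print("knob",onz(kt,Et,(254,248),.25))
E
```

```text
[218.8125 260.1875] [ 4  5  5  4 16] [272.41071429 315.64285714] [ 3  3  6 10 56] [0.43824511 0.20365488 0.08850935] [0.43831024 0.2016654  0.1       ]
[185.72222222 268.61111111] [ 1  5  6  4 18] [260.78787879 361.56060606] [ 3  0  7 12 66] [0.41247858 0.30520942 0.0877929 ] [0.41289951 0.30211344 0.1       ]
crate far corners L R, near R [array([0.6349, 0.372 , 0.042 ]), array([0.5715, 0.2168, 0.042 ]), array([0.5166, 0.2368, 0.042 ])]
far-right via tri [ 0.55741028  0.21743234 -0.00779525]
jig screws [array([ 0.5392, -0.2313,  0.006 ]), array([ 0.5599, -0.4146,  0.006 ]), array([ 0.4831, -0.4229,  0.006 ]), array([ 0.4638, -0.2402,  0.006 ])]
button [ 0.5023 -0.2531  0.0415] notch [ 0.505  -0.3801  0.024 ]
knob [0.46995956 0.08156223 0.25      ]
```

The rows are not in the units I measure in: shifts go in shares of 62.5 mm and turns go in shares of 2 rad. I convert before sending: 0.05 m is 0.8, -0.022 m is -0.352, -0.18 rad is -0.09.

Call:
{"name": "shift_gripper", "arguments": {"rows": [{"pos":[0.8, -0.352, -0.128]}, {"pos":[0.8, -0.352, -0.128]}, {"pos":[0.8, -0.352, -0.128]}, {"pos":[0.8, -0.352, -0.128]}, {"pos":[0.8, -0.352, -0.128]}, {"pos":[0.8, -0.352, -0.128]}, {"pos":[0.8, -0.352, -0.128]}, {"pos":[0.8, -0.352, -0.128]}, {"turn_vec":[0, 0, -0.09]}, {"turn_vec":[0, 0, -0.09]}, {"turn_vec":[0, 0, -0.09]}, {"turn_vec":[0, 0, -0.09]}], "jaw": 0.088}}

```text
t: 1.75
ee_pos: [0.4925, -0.3119, 0.3004]
orientation: [[0.56, 0.828, -0.0], [0.828, -0.56, 0.0], [-0.0, -0.0, -1.0]]
wrist_force: [0.2, 0.0, 0.7]
grip_width: 0.0877
gripper_force: 0.0
```

Call:
{"name": "shift_gripper", "arguments": {"rows": [{"turn_vec":[0, 0, -0.09]}, {"turn_vec":[0, 0, -0.09]}, {"turn_vec":[0, 0, -0.09]}, {"turn_vec":[0, 0, -0.085]}, {}]}}

```text
t: 2.38
ee_pos: [0.4924, -0.312, 0.3005]
orientation: [[-0.107, 0.994, -0.0], [0.994, 0.107, 0.0], [0.0, -0.0, -1.0]]
wrist_force: [0.0, 0.2, 0.0]
grip_width: 0.0879
gripper_force: 0.0
```

```bash
python3 - <<'E'
from h import *
s=bot.read_state();f=camrig.grab_frame("wrist")
cv2.imwrite("pics/w1.png",f["color"][:,:,::-1]);np.savez("w1.npz",K=K(f),E=ext(f,s))
print(s["q"],s["ee_pos"],s["orientation"].round(3))
for n,X in(("but",[.5030,-.2538,.0415]),("notch",[.505,-.380,.024])): print(n,proj(K(f),ext(f,s),np.array(X)))
E
```

```text
[-6.23109878e-01  6.79854112e-02  1.14132835e+00  2.08681886e-06
  1.93256986e+00 -7.30545341e-01] [ 0.49237569 -0.31195899  0.30047744] [[-0.107  0.994 -0.   ]
 [ 0.994  0.107  0.   ]
 [ 0.    -0.    -1.   ]]
but [289.88398487 132.98681066]
notch [280.50968778 221.67682725]
```

View pics/w1.png

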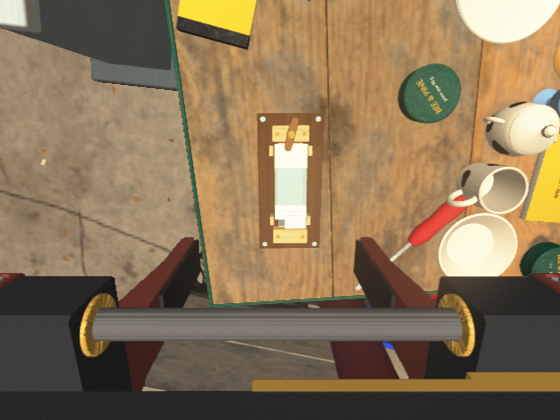

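The wrist view shows the jig's screws at (263,119), (318,118), (265,244) and (314,244). The button pivot is at (292,133), turned slightly off the jig's axis, and the notch is near (281,224). This agrees with the top view to within about 2 px.

Scaled: 0.057 m is 0.912, 0.055 m is 0.88, 0.17 rad is 0.085.

Call:
{"name": "shift_gripper", "arguments": {"rows": [{"pos":[0.912, -0.016, 0]}, {"pos":[0.912, -0.016, 0]}, {"pos":[0.912, -0.016, 0]}, {"pos":[0.912, -0.016, 0]}, {"pos":[0.912, -0.016, 0]}, {"pos":[0.912, -0.016, 0]}, {"pos":[0.912, -0.016, 0]}, {"pos":[0.912, -0.016, 0]}, {"pos":[0.88, 0, 0]}, {"turn_vec":[0, 0, 0.08]}, {"turn_vec":[0, 0, 0.08]}, {"turn_vec":[0, 0, 0.085]}]}}

```text
t: 3.92
ee_pos: [0.4287, 0.1954, 0.3007]
orientation: [[0.38, 0.925, 0.0], [0.925, -0.38, -0.0], [0.0, 0.0, -1.0]]
wrist_force: [1.1, -0.4, 0.5]
grip_width: 0.0878
gripper_force: 0.0
```

Call:
{"name": "shift_gripper", "arguments": {"rows": [{}]}}

```text
t: 4.05
ee_pos: [0.4288, 0.1952, 0.3007]
orientation: [[0.373, 0.928, 0.0], [0.928, -0.373, 0.0], [0.0, 0.0, -1.0]]
wrist_force: [-0.2, 0.2, -0.4]
grip_width: 0.0879
gripper_force: 0.0
```

```bash
python3 - <<'E'
from h import *
d=np.load("w1.npz");S=[onz(d["K"],d["E"],p,.006)[:2] for p in((263,119),(318,118.5),(314,244),(265,244))]
print("jig c",np.mean(S,0),"ang",[np.degrees(np.arctan2(*(S[i]-S[j])[::-1])) for i,j in((0,3),(1,2))],"but",onz(d["K"],d["E"],(292,133),.0415))
s=bot.read_state();f=camrig.grab_frame("wrist")
cv2.imwrite("pics/w2.png",f["color"][:,:,::-1]);np.savez("w2.npz",K=K(f),E=ext(f,s))
print(s["q"],s["ee_pos"],s["orientation"].round(3))
for n,X in(("b1",[.4382,.2037,.089]),("b2",[.4125,.3052,.088])): print(n,proj(K(f),ext(f,s),np.array(X)))
E
```

```text
jig c [ 0.51338652 -0.32834382] ang [np.float64(96.35175214680444), np.float64(96.27114091155485)] but [ 0.50569836 -0.25352837  0.0415    ]
[ 3.54886447e-01 -2.30004319e-01  1.42290093e+00 -1.56332881e-06
  1.94863823e+00  7.36891686e-01] [0.42882278 0.19517038 0.30065014] [[ 0.373  0.928  0.   ]
 [ 0.928 -0.373  0.   ]
 [ 0.     0.    -1.   ]]
b1 [281.41131717 174.41476994]
b2 [225.72867375  98.39415358]
```

View pics/w2.png

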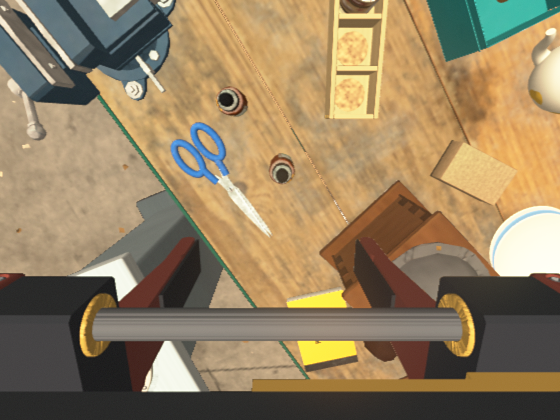

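The bulbs are at (282,175) and (226,99), as predicted. The crate's near-end top corners are at (329,117) and (378,118), and its empty cells' floor discs are at (351,94) and (351,45).

```bash
python3 - <<'E'
from h import *
d=np.load("w2.npz");k,E=d["K"],d["E"]
for n,p,z in(("Lnear",(329.5,117),.042),("Rnear",(379,118.5),.042),("Lfar",(334,2),.042),("Rfar",(387,10),.042),("floor1",(351,94),.005),("floor2",(351.5,45.5),.005),("b1",(282,175),.1),("b2",(226,99),.1)): print(n,onz(k,E,p,z).round(4))
f=camrig.grab_frame("top");kt,Et=K(f),ext(f)
print("tri corner",tri(k,E,(379,118.5),kt,Et,(150+272/4,190+115/4)),tri(k,E,(329.5,117),kt,Et,(150+246/4,190+183/4)))
print("tri b1",tri(k,E,(282,175),kt,Et,(218.8,260.2)),"b2",tri(k,E,(226,99),kt,Et,(185.9,268.6)))
E
```

```text
Lnear [0.5192 0.2411 0.042 ]
Rnear [0.5767 0.216  0.042 ]
Lfar [0.5661 0.3594 0.042 ]
Rfar [0.6204 0.3288 0.042 ]
floor1 [0.5617 0.2564 0.005 ]
floor2 [0.5809 0.3127 0.005 ]
b1 [0.4391 0.2047 0.1   ]
b2 [0.414  0.3032 0.1   ]
tri corner [0.57192198 0.21599211 0.05148834] [0.51893462 0.23980923 0.02952093]
tri b1 [0.43845804 0.20322471 0.09128926] b2 [0.41273241 0.30432524 0.089491  ]
```

Scaled: 0.0485 m is 0.776, 0.0113 m is 0.1808.

Call:
{"name": "shift_gripper", "arguments": {"rows": [{"pos":[0.1808, 0.0944, 0]}, {"pos":[0, 0, 0.776]}, {"pos":[0, 0, 0.776]}, {"pos":[0, 0, 0.776]}, {"pos":[0, 0, 0.776]}, {"pos":[0, 0, 0.48]}, {"pos":[0, 0, 0.2992]}, {}]}}

```text
t: 5.15
ee_pos: [0.4381, 0.2034, 0.0568]
orientation: [[0.372, 0.928, -0.002], [0.928, -0.372, -0.001], [-0.002, -0.002, -1.0]]
wrist_force: [0.6, -0.8, 0.8]
grip_width: 0.088
gripper_force: 0.0
```

Call:
{"name": "shift_gripper", "arguments": {"rows": [{}, {}, {}, {}, {}], "jaw": 0}}

```text
t: 5.78
ee_pos: [0.4386, 0.2034, 0.0581]
orientation: [[0.372, 0.928, 0.0], [0.928, -0.372, 0.0], [0.0, 0.0, -1.0]]
wrist_force: [-1.2, 0.3, 0.5]
grip_width: 0.0414
gripper_force: 0.0
```

Call:
{"name": "shift_gripper", "arguments": {"rows": [{"pos":[0, 0, -0.32]}, {"pos":[0, 0, -0.64]}, {"pos":[0, 0, -0.48]}, {}]}}

```text
t: 6.28
ee_pos: [0.4398, 0.2039, 0.1508]
orientation: [[0.372, 0.928, 0.005], [0.928, -0.372, 0.002], [0.004, 0.004, -1.0]]
wrist_force: [-0.2, -0.7, 0.1]
grip_width: 0.002
gripper_force: 0.0
```

Call:
{"name": "shift_gripper", "arguments": {"rows": [{}, {}, {}, {}, {}, {}, {}, {}, {}, {}], "jaw": 0.088}}

```text
t: 7.52
ee_pos: [0.4385, 0.2034, 0.1479]
orientation: [[0.372, 0.928, 0.0], [0.928, -0.372, 0.0], [0.0, 0.0, -1.0]]
wrist_force: [-1.0, -0.2, -0.8]
grip_width: 0.0878
gripper_force: 0.0
```

```bash
python3 - <<'E'
from h import *
a=camrig.grab_frame("side");b=camrig.grab_frame("wrist")
A=cv2.resize(a["color"][290:410,200:320],(400,400));B=cv2.resize(b["color"],(400,300));C=np.zeros((400,800,3),np.uint8);C[:,:400]=A;C[:300,400:]=B
cv2.imwrite("pics/chk1.png",C[:,:,::-1])
E
```

```text
(no output)
```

View pics/chk1.png

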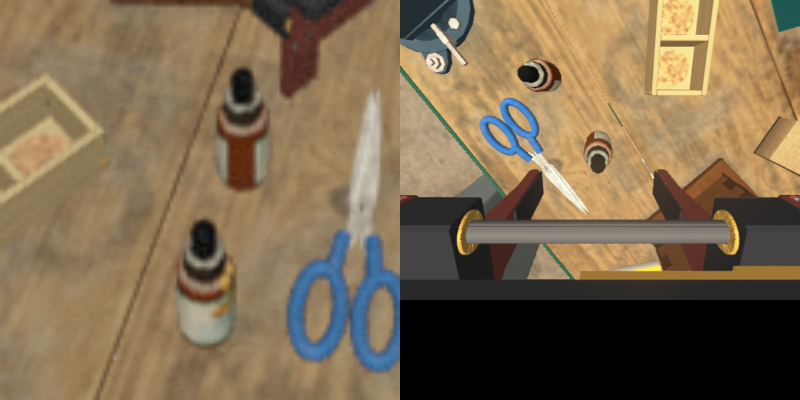

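The closing fingers were lifted too early, so they closed on nothing. Both bottles still stand upright in place: in this composite, bulbs at about (242,80) and (205,235) on the side half, and (598,160) on the wrist half. I'll retry and wait longer before lifting.

Scaled: 0.04 m is 0.64, 0.03 m is 0.48.

Call:
{"name": "shift_gripper", "arguments": {"rows": [{"pos":[0, 0, 0.64]}, {"pos":[0, 0, 0.48]}, {"pos":[0, 0, 0.32]}, {}]}}

```text
t: 8.12
ee_pos: [0.4374, 0.203, 0.0561]
orientation: [[0.372, 0.928, -0.004], [0.928, -0.372, -0.001], [-0.003, -0.003, -1.0]]
wrist_force: [0.3, -0.5, 0.5]
grip_width: 0.088
gripper_force: 0.0
```

Call:
{"name": "shift_gripper", "arguments": {"rows": [{}, {}, {}, {}, {}, {}, {}, {}, {}], "jaw": 0}}

```text
t: 9.25
ee_pos: [0.4385, 0.2034, 0.058]
orientation: [[0.372, 0.928, -0.0], [0.928, -0.372, -0.0], [-0.0, -0.0, -1.0]]
wrist_force: [1.2, -0.0, 0.3]
grip_width: 0.0319
gripper_force: 30.0
```

Scaled: -0.04 m is -0.64, -0.03 m is -0.48.

Call:
{"name": "shift_gripper", "arguments": {"rows": [{"pos":[0, 0, -0.48]}, {"pos":[0, 0, -0.64]}, {"pos":[0, 0, -0.32]}, {"pos":[0.48, 0.48, 0]}, {"pos":[0.48, 0.48, 0]}, {"pos":[0.48, 0.48, 0]}, {"pos":[0.0784, 0.0448, 0]}, {}, {}]}}

```text
t: 10.38
ee_pos: [0.5592, 0.2567, 0.1483]
orientation: [[0.372, 0.928, 0.0], [0.928, -0.372, 0.0], [0.0, 0.0, -1.0]]
wrist_force: [0.2, 1.2, -0.4]
grip_width: 0.0319
gripper_force: 30.0
```

Scaled: 0.04 m is 0.64, 0.025 m is 0.4.

Call:
{"name": "shift_gripper", "arguments": {"rows": [{"pos":[0, 0, 0.64]}, {"pos":[0, 0, 0.4]}, {"pos":[0, 0, 0.192]}, {"pos":[0, 0, 0.1152]}, {}, {}]}}

```text
t: 11.12
ee_pos: [0.5605, 0.2572, 0.0651]
orientation: [[0.372, 0.928, 0.002], [0.928, -0.372, 0.001], [0.001, 0.001, -1.0]]
wrist_force: [0.2, 0.4, -0.6]
grip_width: 0.0316
gripper_force: 30.0
```

Call:
{"name": "shift_gripper", "arguments": {"rows": [{}, {}, {}, {}, {}, {}], "jaw": 0.06}}

```text
t: 11.88
ee_pos: [0.56, 0.257, 0.0637]
orientation: [[0.372, 0.928, -0.0], [0.928, -0.372, 0.0], [-0.0, -0.0, -1.0]]
wrist_force: [0.1, 0.1, 0.2]
grip_width: 0.0599
gripper_force: 0.0
```

Call:
{"name": "shift_gripper", "arguments": {"rows": [{"pos":[0, 0, -0.32]}, {"pos":[0, 0, -0.8]}, {"pos":[0, 0, -0.8]}, {}], "jaw": 0.088}}

```text
t: 12.38
ee_pos: [0.5621, 0.2579, 0.1919]
orientation: [[0.372, 0.928, 0.011], [0.928, -0.372, 0.004], [0.008, 0.009, -1.0]]
wrist_force: [0.8, 0.2, 0.2]
grip_width: 0.0877
gripper_force: 0.0
```

```bash
python3 - <<'E'
from h import *
s=bot.read_state();f=camrig.grab_frame("wrist")
for n,X in(("b1",[.56,.257,.095]),("b2",[.4129,.304,.09])): print(n,proj(K(f),ext(f,s),np.array(X)))
a=camrig.grab_frame("side")
A=cv2.resize(a["color"][280:400,130:250],(400,400));B=cv2.resize(f["color"],(400,300));C=np.zeros((400,800,3),np.uint8);C[:,:400]=A;C[:300,400:]=B
cv2.imwrite("pics/chk2.png",C[:,:,::-1])
R=s["orientation"];print(R.T@(np.array([.4129,.304,.17])-s["ee_pos"]))
E
```

```text
b1 [273.71537966 214.80438095]
b2 [ 93.03929089 226.16242611]
[-0.01280934 -0.1558091   0.0204368 ]
```

View pics/chk2.png

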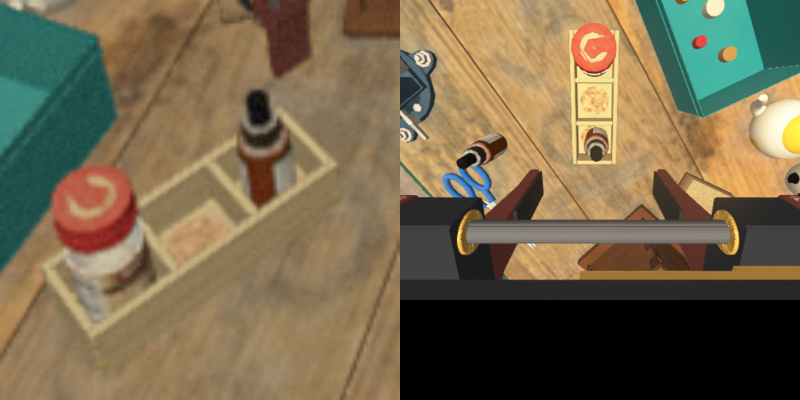

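Bottle 1 stands upright in the near cell (bulb at (258,105) on the side half). The middle cell at (198,237) is still empty, and the jar is undisturbed.

Scaled: 0.05 m is 0.8, -0.04 m is -0.64.

Call:
{"name": "shift_gripper", "arguments": {"rows": [{"pos":[-0.048, -0.64, 0]}, {"pos":[-0.048, -0.64, 0]}, {"pos":[-0.048, -0.64, 0]}, {"pos":[-0.032, -0.544, 0]}, {}, {"pos":[0, 0, 0.8]}, {"pos":[0, 0, 0.64]}, {"pos":[0, 0, 0.4]}, {"pos":[0, 0, 0.176]}, {}]}}

```text
t: 13.72
ee_pos: [0.4129, 0.3035, 0.0569]
orientation: [[0.372, 0.928, -0.002], [0.928, -0.372, -0.001], [-0.002, -0.001, -1.0]]
wrist_force: [0.2, 0.7, -0.0]
grip_width: 0.0877
gripper_force: 0.0
```

Call:
{"name": "shift_gripper", "arguments": {"rows": [{}, {}, {}, {}, {}, {}, {}, {}, {}], "jaw": 0}}

```text
t: 14.85
ee_pos: [0.4129, 0.3041, 0.0577]
orientation: [[0.372, 0.928, -0.0], [0.928, -0.372, 0.0], [0.0, -0.0, -1.0]]
wrist_force: [-1.0, -0.5, 0.3]
grip_width: 0.0314
gripper_force: 30.0
```

Scaled: -0.04 m is -0.64, 0.0332 m is 0.5312.

Call:
{"name": "shift_gripper", "arguments": {"rows": [{"pos":[0, 0, -0.48]}, {"pos":[0, 0, -0.64]}, {"pos":[0, 0, -0.32]}, {"pos":[0.288, 0.64, 0]}, {"pos":[0.288, 0.64, 0]}, {"pos":[0.288, 0.64, 0]}, {"pos":[0.2384, 0.5312, 0]}, {}, {}, {"pos":[0, 0, 0.64]}, {"pos":[0, 0, 0.4]}, {"pos":[0, 0, 0.192]}]}}

```text
t: 16.35
ee_pos: [0.579, 0.311, 0.0693]
orientation: [[0.371, 0.929, -0.002], [0.929, -0.371, -0.001], [-0.002, -0.002, -1.0]]
wrist_force: [0.1, 0.4, -0.8]
grip_width: 0.0315
gripper_force: 30.0
```

Call:
{"name": "shift_gripper", "arguments": {"rows": [{"pos":[0, 0, 0.1152]}, {}, {}]}}

```text
t: 16.73
ee_pos: [0.5813, 0.3114, 0.065]
orientation: [[0.372, 0.928, 0.002], [0.928, -0.372, 0.001], [0.002, 0.001, -1.0]]
wrist_force: [-0.1, 0.3, -0.8]
grip_width: 0.0317
gripper_force: 30.0
```

Call:
{"name": "shift_gripper", "arguments": {"rows": [{}, {}, {}, {}, {}, {}], "jaw": 0.06}}

```text
t: 17.48
ee_pos: [0.5807, 0.3111, 0.0635]
orientation: [[0.372, 0.928, -0.0], [0.928, -0.372, -0.0], [-0.0, -0.0, -1.0]]
wrist_force: [-0.9, 0.1, -0.9]
grip_width: 0.06
gripper_force: 0.0
```

Call:
{"name": "shift_gripper", "arguments": {"rows": [{"pos":[0, 0, -0.32]}, {"pos":[0, 0, -0.8]}, {"pos":[0, 0, -0.96]}, {"pos":[0, 0, -0.96]}, {"pos":[0, 0, -0.8]}, {}, {}], "jaw": 0.088}}

```text
t: 18.35
ee_pos: [0.5807, 0.311, 0.3038]
orientation: [[0.372, 0.928, 0.0], [0.928, -0.372, 0.0], [0.0, 0.0, -1.0]]
wrist_force: [0.5, -0.7, -0.1]
grip_width: 0.0877
gripper_force: 0.0
```

```bash
python3 - <<'E'
from h import *
f=camrig.grab_frame("wrist");a=camrig.grab_frame("side");s=bot.read_state()
A=cv2.resize(a["color"][280:400,130:250],(400,400));B=cv2.resize(f["color"],(400,300));C=np.zeros((400,800,3),np.uint8);C[:,:400]=A;C[:300,400:]=B
cv2.imwrite("pics/chk3.png",C[:,:,::-1])
E
```

```text
(no output)
```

View pics/chk3.png

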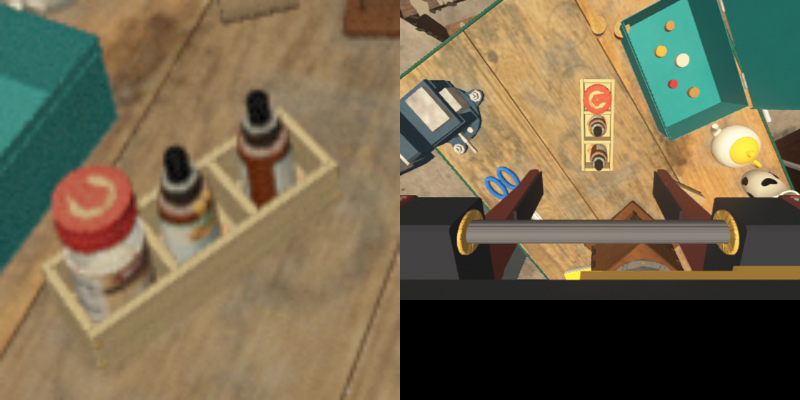

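All three cells are filled, with the jar and both bottles upright (bulbs at (258,105) and (177,160) on the side half). Next is the jig.

Scaled: -0.0565 m is -0.904, 0.0157 m is 0.2512.

Call:
{"name": "shift_gripper", "arguments": {"rows": [{"pos":[-0.904, 0.2512, 0]}, {"pos":[-0.904, 0.2512, 0]}, {"pos":[-0.904, 0.2512, 0]}, {"pos":[-0.904, 0.2512, 0]}, {"pos":[-0.904, 0.2512, 0]}, {"pos":[-0.904, 0.2512, 0]}, {"pos":[-0.904, 0.2512, 0]}, {"pos":[-0.904, 0.2512, 0]}, {"pos":[-0.904, 0.2512, 0]}, {"pos":[-0.904, 0.2512, 0]}, {"pos":[-0.904, 0.2512, 0]}]}}

```text
t: 19.82
ee_pos: [0.5091, -0.3317, 0.3015]
orientation: [[0.372, 0.928, -0.003], [0.928, -0.372, 0.002], [0.001, -0.003, -1.0]]
wrist_force: [0.6, 0.4, 0.2]
grip_width: 0.0877
gripper_force: 0.0
```

Call:
{"name": "shift_gripper", "arguments": {"rows": [{"turn_vec":[0, 0, -0.082]}, {"turn_vec":[0, 0, -0.082]}, {"turn_vec":[0, 0, -0.082]}, {"pos":[0, 0, 0.8]}, {"pos":[0, 0, 0.8]}, {}, {}]}}

```text
t: 20.7
ee_pos: [0.5102, -0.3302, 0.205]
orientation: [[-0.111, 0.994, 0.001], [0.994, 0.111, -0.001], [-0.001, 0.001, -1.0]]
wrist_force: [0.3, -0.3, 1.6]
grip_width: 0.0876
gripper_force: 0.0
```

```bash
python3 - <<'E'
from h import *
s=bot.read_state();f=camrig.grab_frame("wrist")
print(s["q"],s["ee_pos"],s["orientation"].round(4))
np.savez("w3.npz",K=K(f),E=ext(f,s))
k,E=K(f),ext(f,s); p=proj(k,E,np.array([.5055,-.2535,.0415]));print(p)
x0,y0=170,110
cv2.imwrite("pics/w3.png",cv2.resize(f["color"][y0:y0+150,x0:x0+200],(800,600),interpolation=cv2.INTER_CUBIC)[:,:,::-1])
E
```

```text
[-6.30470313e-01  1.06852790e-01  1.26983837e+00  2.90731008e-05
  1.76396403e+00 -7.41451242e-01] [ 0.51015576 -0.33022563  0.20497908] [[-1.108e-01  9.938e-01  8.000e-04]
 [ 9.938e-01  1.108e-01 -5.000e-04]
 [-6.000e-04  7.000e-04 -1.000e+00]]
[280.54936954 115.98338962]
```

View pics/w3.png

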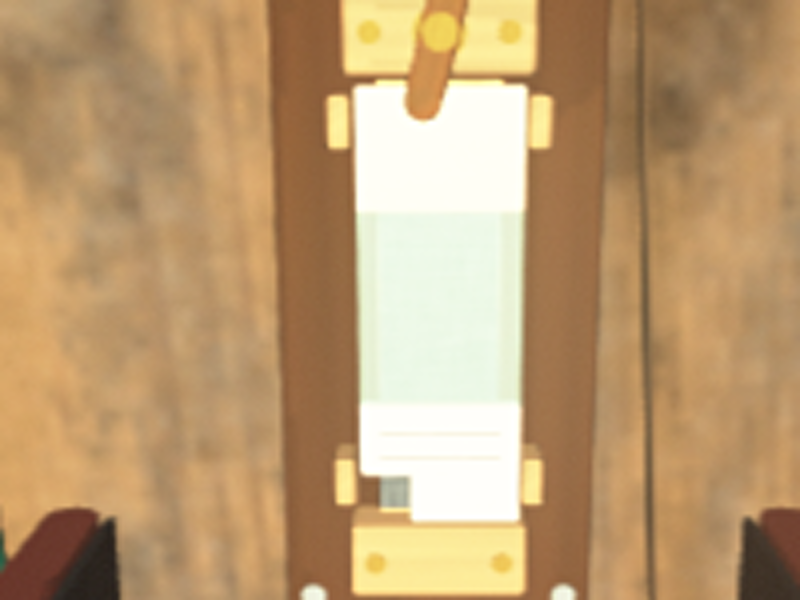

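In this crop (4x, offset (170,110)) the screw is at (440,32) and the bar's end at (424,108), so the bar is skewed about 12° to the jig. The slide's corners are at (355,86), (527,86), (520,521) and (361,474), with the notch at (386,497).

```bash
python3 - <<'E'
from h import *
d=np.load("w3.npz");k,E=d["K"],d["E"];d1=np.load("w1.npz")
c=lambda x,y:(170+x/4,110+y/4)
b=onz(k,E,c(440,32),.0415);e=onz(k,E,c(424,112),.0415)
print("but",b,"tri",tri(k,E,c(440,32),d1["K"],d1["E"],(292,133)),"end",e,np.hypot(*(e-b)[:2]),np.degrees(np.arctan2(*(b-e)[1::-1])))
q=[onz(k,E,c(*p),.024) for p in((355,86),(527,86),(520,521),(411,521))]
print(q)
m=(q[0]+q[1])/2;far=(q[1]-q[2])
print("slide ang",np.degrees(np.arctan2(far[1],far[0])),"len",np.linalg.norm(far),"w",np.linalg.norm(q[0]-q[1]))
u=far/np.linalg.norm(far);print("centre",m-u*.06)
print("tri corner", tri(k,E,c(424,112),d1["K"],d1["E"],(287,150)))
s=bot.read_state();R=s["orientation"];print(s["ee_pos"],R.T@(b-s["ee_pos"]))
E
```

```text
but [ 0.50518271 -0.25542298  0.0415    ] tri [ 0.50598637 -0.25479981  0.02400147] end [ 0.5033958  -0.27469963  0.0415    ] 0.019359294720229875 84.70392243478882
[array([ 0.48500686, -0.27116074,  0.024     ]), array([ 0.52926003, -0.26627728,  0.024     ]), array([ 0.54316611, -0.38627862,  0.024     ]), array([ 0.51223608, -0.38968508,  0.024     ])]
slide ang 96.61010464785929 len 0.12080438430518982 w 0.044521804890789
centre [ 0.51404019 -0.32832016  0.024     ]
tri corner [ 0.50286844 -0.27603021  0.02990932]
[ 0.51064288 -0.33057248  0.20639976] [0.0756902  0.00245459 0.16472449]
```

Scaled: 0.05 m is 0.8, 0.04 m is 0.64, 0.102 rad is 0.051.

Call:
{"name": "shift_gripper", "arguments": {"rows": [{"turn_vec":[0, 0, 0.051]}, {"turn_vec":[0, 0, 0.051]}, {"pos":[0.592, -0.096, 0]}, {"pos":[0.5952, -0.0976, 0]}, {"pos":[0, 0, 0.8]}, {"pos":[0, 0, 0.8]}, {"pos":[0, 0, 0.64]}, {}, {}]}}

```text
t: 21.88
ee_pos: [0.5065, -0.2561, 0.0673]
orientation: [[0.093, 0.996, 0.004], [0.996, -0.093, -0.003], [-0.002, 0.005, -1.0]]
wrist_force: [0.2, -0.1, 0.1]
grip_width: 0.0877
gripper_force: 0.0
```

Scaled: 0.015 m is 0.24, 0.008 m is 0.128.

Call:
{"name": "shift_gripper", "arguments": {"rows": [{"pos":[0, 0, 0.24]}, {"pos":[0, 0, 0.128]}, {}, {}]}}

```text
t: 22.38
ee_pos: [0.5049, -0.2551, 0.0407]
orientation: [[0.093, 0.996, 0.0], [0.996, -0.093, -0.0], [-0.0, 0.0, -1.0]]
wrist_force: [-0.3, -1.2, -0.3]
grip_width: 0.0878
gripper_force: 0.0
```

Call:
{"name": "shift_gripper", "arguments": {"rows": [{}, {}, {}, {}, {}, {}, {}, {}, {}, {}, {}, {}], "jaw": 0}}

```text
t: 23.88
ee_pos: [0.5046, -0.2551, 0.0405]
orientation: [[0.093, 0.996, -0.001], [0.996, -0.093, 0.0], [0.0, -0.001, -1.0]]
wrist_force: [-3.6, -0.4, 1.1]
grip_width: 0.0097
gripper_force: 29.9
```

The rows are not in the units I measure in: shifts go in shares of 62.5 mm and turns go in shares of 2 rad. I convert before sending: -0.0015 m is -0.024, 0.14 rad is 0.07.

Call:
{"name": "shift_gripper", "arguments": {"rows": [{"pos":[0, 0, -0.024]}, {"turn_vec":[0, 0, 0.07]}, {"turn_vec":[0, 0, 0.07]}, {"turn_vec":[0, 0, 0.07]}, {"turn_vec":[0, 0, 0.07]}, {"turn_vec":[0, 0, 0.07]}, {"turn_vec":[0, 0, 0.07]}, {"turn_vec":[0, 0, 0.07]}, {"turn_vec":[0, 0, 0.07]}, {"turn_vec":[0, 0, 0.06]}, {"turn_vec":[0, 0, 0.05]}, {}]}}

```text
t: 25.38
ee_pos: [0.5043, -0.2549, 0.0406]
orientation: [[0.99, 0.138, -0.002], [0.138, -0.99, 0.001], [-0.001, -0.001, -1.0]]
wrist_force: [0.4, -1.5, -7.9]
grip_width: 0.0099
gripper_force: 29.9
```

Call:
{"name": "shift_gripper", "arguments": {"rows": [{}, {}, {}, {}], "jaw": 0.03}}

```text
t: 25.88
ee_pos: [0.5051, -0.2552, 0.0425]
orientation: [[0.99, 0.138, 0.001], [0.138, -0.99, -0.0], [0.001, 0.0, -1.0]]
wrist_force: [-0.2, 0.1, 0.2]
grip_width: 0.0299
gripper_force: 0.0
```

Call:
{"name": "shift_gripper", "arguments": {"rows": [{"pos":[0, 0, -0.32]}, {"pos":[0, 0, -0.8]}, {"pos":[0, 0, -0.8]}, {"pos":[0, 0, -0.64]}, {}], "jaw": 0.088}}

```text
t: 26.5
ee_pos: [0.5063, -0.2559, 0.2086]
orientation: [[0.99, 0.138, 0.008], [0.138, -0.99, -0.005], [0.008, 0.006, -1.0]]
wrist_force: [-0.6, -0.7, -0.2]
grip_width: 0.0766
gripper_force: 0.0
```

Scaled: -0.037 m is -0.592, 0.0007 m is 0.0112, -0.172 rad is -0.086.

Call:
{"name": "shift_gripper", "arguments": {"rows": [{"turn_vec":[0, 0, -0.086]}, {"turn_vec":[0, 0, -0.086]}, {"turn_vec":[0, 0, -0.086]}, {"turn_vec":[0, 0, -0.086]}, {"turn_vec":[0, 0, -0.086]}, {"turn_vec":[0, 0, -0.086]}, {"turn_vec":[0, 0, -0.086]}, {"turn_vec":[0, 0, -0.086]}, {"turn_vec":[0, 0, -0.085]}, {"pos":[-0.592, 0, 0]}, {"pos":[-0.5856, 0.0112, 0]}, {}], "jaw": 0.088}}

```text
t: 28.0
ee_pos: [0.5132, -0.3297, 0.2006]
orientation: [[-0.11, 0.994, -0.002], [0.994, 0.11, 0.001], [0.001, -0.002, -1.0]]
wrist_force: [0.6, 0.8, 0.2]
grip_width: 0.0875
gripper_force: 0.0
```

Call:
{"name": "shift_gripper", "arguments": {"rows": [{}, {}]}}

```text
t: 28.25
ee_pos: [0.5139, -0.3271, 0.2022]
orientation: [[-0.114, 0.994, 0.0], [0.994, 0.114, 0.0], [0.0, 0.0, -1.0]]
wrist_force: [-0.4, 0.8, -0.4]
grip_width: 0.0879
gripper_force: 0.0
```

```bash
python3 - <<'E'
from h import *
s=bot.read_state();f=camrig.grab_frame("wrist");k,E=K(f),ext(f,s)
print(s["ee_pos"],s["orientation"].round(4),s["q"])
a=np.radians(96.5);u=np.array([np.cos(a),np.sin(a),0]);v=np.array([-u[1],u[0],0]);b=np.array([.5054,-.2556,.0415])
for n,X in(("cross+",b+.017*v),("cross-",b-.017*v),("along-in",b-.018*u)):
    p=proj(k,E,X).round().astype(int);print(n,p,f["color"][p[1]-1:p[1]+2,p[0]-1:p[0]+2].mean((0,1)))
g=f["color"].astype(int)
y,x=np.mgrid[:420,:560]
d=np.load("w3.npz")
for n,w in(("L",-.022),("R",.022)): print(n,proj(k,E,np.array([.514,-.3283,.024])-w*v))
r=int(proj(k,E,np.array([.514,-.3283,.024]))[1]); print(r,[tuple(g[r,i]) for i in range(250,315,2)])
R=s["orientation"];print(R.T@(np.array([.514,-.3283,.02])-s["ee_pos"]))
E
```

```text
[ 0.51387981 -0.32714682  0.20221449] [[-1.138e-01  9.935e-01  2.000e-04]
 [ 9.935e-01  1.138e-01  2.000e-04]
 [ 2.000e-04  2.000e-04 -1.000e+00]] [-6.22912005e-01  1.11532023e-01  1.26970180e+00  2.90819816e-04
  1.76036531e+00 -7.36881523e-01]
cross+ [259 121] [203.33333333 141.88888889  78.11111111]
cross- [294 121] [208.33333333 146.44444444  82.44444444]
along-in [276 140] [255.         254.         246.77777778]
L [256.39199267 191.24797444]
R [297.05185284 191.2284352 ]
191 [(np.int64(148), np.int64(107), np.int64(70)), (np.int64(151), np.int64(107), np.int64(69)), (np.int64(148), np.int64(107), np.int64(69)), (np.int64(222), np.int64(229), np.int64(189)), (np.int64(234), np.int64(242), np.int64(215)), (n
[... 654 characters left out ...]
, (np.int64(237), np.int64(248), np.int64(231)), (np.int64(237), np.int64(248), np.int64(230)), (np.int64(234), np.int64(242), np.int64(216)), (np.int64(236), np.int64(243), np.int64(218)), (np.int64(219), np.int64(217), np.int64(172)), (np.int64(154), np.int64(116), np.int64(78)), (np.int64(158), np.int64(117), np.int64(78)), (np.int64(162), np.int64(119), np.int64(79)), (np.int64(163), np.int64(120), np.int64(79)), (np.int64(161), np.int64(118), np.int64(78)), (np.int64(158), np.int64(114), np.int64(76)), (np.int64(156), np.int64(114), np.int64(75)), (np.int64(156), np.int64(112), np.int64(74)), (np.int64(158), np.int64(114), np.int64(75))]
[-1.19869666e-03 -4.58959820e-05  1.82214226e-01]
```

The pixel colours at both crosswise points are wood and the slide's end is uncovered, so the button is crosswise. The slide's edges sit at columns 255.5 and 297, as expected. Next I go down and grip the slide.

Scaled: 0.05 m is 0.8, 0.04 m is 0.64.

Call:
{"name": "shift_gripper", "arguments": {"rows": [{"pos":[-0.0192, 0, 0.8]}, {"pos":[0, 0, 0.8]}, {"pos":[0, 0, 0.64]}, {"pos":[0, 0, 0.32]}, {"pos":[0, 0, 0.16]}, {"pos":[0, 0, 0.136]}, {}, {}]}}

```text
t: 29.3
ee_pos: [0.5145, -0.3298, 0.0248]
orientation: [[-0.113, 0.994, 0.002], [0.994, 0.113, -0.001], [-0.001, 0.001, -1.0]]
wrist_force: [0.4, 0.4, 0.0]
grip_width: 0.0883
gripper_force: 0.0
```

Call:
{"name": "shift_gripper", "arguments": {"rows": [{}, {}, {}, {}, {}, {}, {}, {}], "jaw": 0}}

```text
t: 30.3
ee_pos: [0.5139, -0.3293, 0.0235]
orientation: [[-0.113, 0.994, -0.0], [0.994, 0.113, 0.0], [0.0, -0.0, -1.0]]
wrist_force: [-0.5, 0.0, 0.7]
grip_width: 0.0433
gripper_force: 30.0
```

Scaled: -0.05 m is -0.8, -0.04 m is -0.64.

Call:
{"name": "shift_gripper", "arguments": {"rows": [{"pos":[0, 0, -0.16]}, {"pos":[0, 0, -0.32]}, {"pos":[0, 0, -0.48]}, {"pos":[0, 0, -0.8]}, {"pos":[0, 0, -0.8]}, {"pos":[0, 0, -0.8]}, {"pos":[0, 0, -0.8]}, {"pos":[0, 0, -0.64]}, {}, {}]}}

```text
t: 31.55
ee_pos: [0.5138, -0.3293, 0.323]
orientation: [[-0.113, 0.994, -0.0], [0.994, 0.113, 0.0], [0.0, -0.0, -1.0]]
wrist_force: [0.7, -0.1, -0.9]
grip_width: 0.0434
gripper_force: 30.0
```

Call:
{"name": "shift_gripper", "arguments": {"rows": [{"turn_vec":[0, 0, -0.073]}, {"turn_vec":[0, 0, -0.073]}, {"turn_vec":[0, 0, -0.073]}, {"turn_vec":[0, 0, -0.073]}, {"turn_vec":[0, 0, -0.073]}, {"turn_vec":[0, 0, -0.073]}, {"turn_vec":[0, 0, -0.073]}, {"turn_vec":[0, 0, -0.073]}, {"turn_vec":[0, 0, -0.073]}, {"turn_vec":[0, 0, -0.0715]}, {}]}}

```text
t: 32.92
ee_pos: [0.5136, -0.3291, 0.3212]
orientation: [[-1.0, 0.002, -0.003], [0.002, 1.0, 0.002], [0.003, 0.002, -1.0]]
wrist_force: [0.6, -0.1, -1.6]
grip_width: 0.0439
gripper_force: 30.0
```

Call:
{"name": "shift_gripper", "arguments": {"rows": [{"turn_vec":[0, -0.05, 0]}, {"turn_vec":[0, -0.06, 0]}, {"turn_vec":[0, -0.06, 0]}, {"turn_vec":[0, -0.06, 0]}, {"turn_vec":[0, -0.06, 0]}, {"turn_vec":[0, -0.06, 0]}, {}, {}, {}, {}]}}

```text
t: 34.17
ee_pos: [0.5146, -0.3292, 0.3241]
orientation: [[-0.765, 0.0, 0.644], [-0.0, 1.0, -0.0], [-0.644, -0.0, -0.765]]
wrist_force: [0.1, -0.1, -1.5]
grip_width: 0.0436
gripper_force: 30.0
```

```bash
python3 - <<'E'
from h import *
s=bot.read_state();f=camrig.grab_frame("wrist");a=camrig.grab_frame("side");print(s["q"],s["ee_pos"],s["orientation"].round(3),np.abs(s["joint_vel"]).max())
p=proj(K(a),ext(a),s["ee_pos"]).astype(int);print(p)
x,y=max(0,p[0]-70),max(0,p[1]-70)
A=cv2.resize(a["color"][y:y+140,x:x+140],(400,400));B=cv2.resize(f["color"],(400,300));C=np.zeros((400,800,3),np.uint8);C[:,:400]=A;C[:300,400:]=B
cv2.imwrite("pics/fin.png",C[:,:,::-1])
E
```

```text
[-0.91055352 -0.32605895  1.60039706  0.54062977  1.41575274 -2.44126908] [ 0.51456717 -0.32920491  0.32410292] [[-0.765  0.     0.644]
 [-0.     1.    -0.   ]
 [-0.644 -0.    -0.765]] 0.008319586065847161
[333 105]
```

View pics/fin.png

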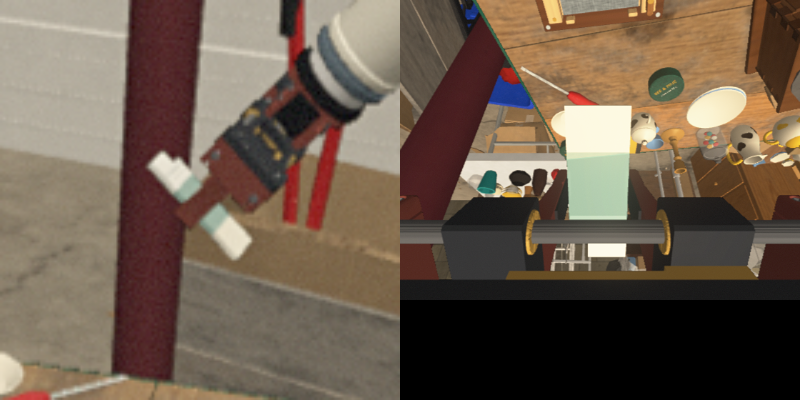

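The side half shows the slide in the fingers, tipped about 40°. Its notched frosted end is uppermost at (170,170) and its wax end is lower at (228,245), clear of everything else.

```bash
python3 -c "
from cell import bot, camrig
print(bot.job_done())"
```

```text
the job is handed in; nothing more can be done
None
```

The job is handed in at about 34 s, no verdict returned: both bottles stand in the crate's empty cells, the turn button is crosswise, and the slide is held about 32 cm up at 40°, notched frosted end uppermost, face toward the reader; my first grasp of a bottle closed on nothing but left it standing, and the retry held.

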